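# Hold an applicator blade against its sprung stop

## Task

Take the wider of the two steel blades by its grip out of the wooden rack, insert it foot-down in the slot of the metal setting block, and press it straight down on the spring-loaded stop inside with a steady 10 newtons or so, the pointer on the front of the block standing between the two limit lines, so that a colleague can tighten the clamp screws. Press gently, never driving the stop near its lower end, and leave the narrower blade and the other things alone. Finish while still holding and pressing the blade: do not let go.

Things in the scene. Friction and masses are not known exactly. Their poses are not given: they have to be found in the camera images.
- wide_blade: Blade to be fitted: steel plate 60 mm wide (its y), 5 mm thick (x), about 0.13 kg. Origin at the centre of its foot, z up: steel from 0 to 75 mm, then a black grip 36 (y) x 14 (x) mm from 75 to 107 mm (top). The lowest 8 mm is only 3 mm thick, 56 mm wide. Starts upright in either rack slot, foot 30 mm below the rack top, at the rack's yaw; pull straight up.
- narrow_blade: The other blade, same shape and height but 40 mm wide, grip 26 mm wide; origin at the centre of its foot. Stands upright in the other rack slot, 90 mm beside the first along the rack's y. Its top stands 117 mm over the bench. Leave it there.
- rack: Fixed wooden rack 60 (x) x 190 (y) x 40 mm high; origin at the centre of its underside. Two slots, each 62.5 x 6.5 mm and 30 mm deep, long along y, centred 45 mm either side of the origin along its y.
- holder: Fixed setting block: aluminium, 50 (x) x 110 (y) x 75 mm high, on a 90 x 150 x 10 mm base plate; left or right of the rack. Origin under its centre; front (-x) has the pointer slit and two limit lines, +x face two knobs (to x = 49 mm, z = 58 mm). Central slot open at the top, 8 mm (x) x 64 mm (y); its mouth is a 45 degree funnel, 6 mm deep, 20 x 76 mm at the top.
- slot_mouth (a point): Centre of the slot's mouth, level with the block's top (75 mm above the bench). Axes as the block's. The foot of the blade meets the stop 40 mm below this point.
- stop (a joint): Travel of the spring-loaded stop in the slot, straight down, in m: 0 = up at rest, 0.018 = at its lower end. The spring has 2.4 N at rest and 0.8 N per mm: force = 2.4 N + 800 N/m x travel, so 10 N is at 0.0095. The limit lines stand at 0.0045 (6 N) and 0.0145 (14 N).
- pointer (a point): Tip of the steel pointer pin (4.4 mm thick) that is fixed to the stop and stands 9 mm out of the front face; it goes down with the stop, 44 mm below slot_mouth at rest.
- loose_tin: Small closed paint tin, 68 mm diameter, 82 mm high, origin under its centre; bystander beyond the work.
- tape: Blue masking tape roll lying flat, 84 mm diameter, 38 mm high, origin under its centre; bystander at the front edge.
- sander: Beige sanding block 120 x 68 x 28 mm, origin under its centre; bystander.
- pen: White marker lying on the bench, 137 mm long along its y, 13 mm thick; bystander at the front edge.
Things that resemble listed ones, but are neither listed nor needed, are in the scene too. Leave any purple look-alike of the wide_blade alone.

How it is judged:
On the way, in this order (a step that is already met when the one before it is completed fails the run):
1. the wide blade is lifted clear out of the rack (z of wide_blade in the frame of rack above 0.045 m and contact force between the fingers and wide_blade above 1 N), for 0.1 s.
2. its foot is at least 15 mm down in the slot of the setting block (x of wide_blade in the frame of slot_mouth between -0.005 and 0.005 m and y of wide_blade in the frame of slot_mouth between -0.006 and 0.006 m and z of wide_blade in the frame of slot_mouth below -0.015 m), for 0.1 s.
At the end, for the whole second after the job is handed in: Through the last second: wide blade central in the slot (5 mm in x, 6 mm in y), upright to 0.1 rad, fingers on it; stop 4.5 to 14.5 mm down, under 10 mm/s; blade on block 5 to 25 N; arm on block under 1 N; narrow blade within 20 mm of its start (x of wide_blade in the frame of slot_mouth between -0.005 and 0.005 m and y of wide_blade in the frame of slot_mouth between -0.006 and 0.006 m and angle between wide_blade's own z axis and vertical below 0.1 rad and value of joint stop between 0.0045 and 0.0145 m and velocity of joint stop between -0.01 and 0.01 m/s and contact force between wide_blade and holder between 5 and 25 N and contact force between the fingers and wide_blade above 1 N and contact force between the arm and holder below 1 N and distance of narrow_blade from where it was at the start of the episode below 0.02 m); the arm keeps its last pose, push and grip.
It fails at once if the stop is driven deeper than 16.5 mm, near its lower end (value of joint stop above 0.0165 m).
It fails at once if the narrow blade is moved more than 30 mm (distance of narrow_blade from where it was at the start of the episode above 0.03 m).
It fails at once if a bystander (tin, tape, sanding block, marker) is moved more than 40 mm (distance of any of loose_tin, tape, sander, pen from where it was at the start of the episode above 0.04 m).
It also fails if it takes over 51 s, if anything falls off the work surface, if the arm or the gripper's body presses on something with over 40 N, if the wrist force passes 120 N, or if a joint passes its speed limit or range.

## Robot

A 6-joint arm with a two-finger parallel gripper is mounted at the origin on a cart in front of the work surface, level with it; the furniture and walls round the work are solid. World frame = base frame: x ahead of the robot, y to its left, z up, the work surface at z = 0. Lengths are in m, angles in rad, forces in N, time in s.
With the tool pointing down it reaches from about 0.275 to 0.825 m from the base axis. Payload 4.9 kg.
Tool frame: the origin (TCP) lies midway between the tips of the shut fingers; the grasp point (between the pads) lies 19 mm behind it (grip_point_offset is the distance from the TCP to the grasp point, in m); z points along the fingers, y is the line along which they close (so a half turn about z gives the same grasp; the last joint's range is limited). The gripper opens to 85 mm and grips with 20 to 120 N. Pads are 22 mm wide; open, the fingers measure 114 mm over their backs; the gripper's body (76 mm by 85 mm) begins 54 mm behind the grasp point. The pads swing forward as they close: fully open they stand 13 mm farther back than shut.
Start: joints at [1.078, 0.326, -0.193, 1.052, 0, 1.437], TCP at [0.193, 0.515, 0.231] pointing down, gripper open.
Joint ranges: [-2.65, 2.65], [-0.97, 1.79], [-1.3, 1.35], [-1.93, 2.1], [-1.47, 1.37], [-3.14, 3.14]. Speed limits (rad/s): [2.57, 2.57, 3.14, 3.14, 3.14, 3.14].

## Interface

Orientations are given as a rotation vector (axis times angle).
In Python, from cell import * gives the robot as it stands. Calls block until the motion is done:
- movep(position, orientation): joint-space move of the TCP to a pose.
- move_l(position, velocity=0.15, rot=None, until_force=None): straight line of the TCP; rot=None keeps the orientation; velocity is the mean speed in m/s. With until_force (N) it stops when the force on the tool has changed by that much, and returns True; else False.
- set_joints(angles): joint-space move.
- let_go() and grab(newtons=None): open the fingers fully, or close them until they stop; newtons is the grip in N (None keeps the last).
- sleep(seconds).
- ik(position, orientation): joint angles nearest the present ones, or None.
- get_state(): the state.
- grab_frame(name): name is "side" or "top" or "wrist"; returns a dict with "img" (420x560x3 uint8, red, green, blue), "fx", "fy", "cx", "cy" (pixels), "cam_to_world" (4x4, takes a point from camera to world coordinates); the wrist camera has in their place "T_tool_cam" (4x4, takes a point from camera to tool coordinates, whose origin is the TCP and whose axes are the flange's). Camera axes: x right, y down, z forward; pixel columns grow to the right and rows downward; lengths in m; the calibration is good to about 2 mm. A picture is of the moment at which its call begins: read the wrist's pose just before it. There is no depth.
A pose or a line that the arm cannot do raises MotionError and nothing moves.
- sign_off(): hands the job in; it is judged then, once.
Trained networks look in the newest picture that a camera, given by its name, has taken for a name from the list of things; names that differ only in an ending like _2 or _b are one class to them, and where a whole thing is asked for, a point or a joint stands for the part that bears it (a point fixed in the world has none). Each returns a list of dicts, best first, with "score" (0 to 1); they miss things now and then, are a little off and sometimes report something else, mostly with a low value. They report only what shows in the picture. A call takes as long as a camera call. They do not tell look-alikes from the thing itself.
- spot_in(camera, name): "centre" ([column, row] in pixels, amid what is visible of it).
- silhouettes(camera, name): "mask" (420x560 bool, what is visible of it) and "centre" ([column, row] in pixels, amid what is visible of it).
- tip_of(camera, name): "centre" ([column, row] in pixels: a listed point, or the origin of a listed thing).
The state is a dict: "clock": time; "q": joint angles; "joint_velocities": joint speeds; "tau": joint torques, N m; "position": TCP position; "eef_rot": TCP orientation; "contact_force": force on the tool from outside, world axes, zero at the start; "wrist_torque": the same for the moment, N m; "finger_gap": opening from 0.0 (shut) to 1.0 (fully open); "grasp_force": force on a finger pad.
Only numpy, scipy, OpenCV 4.12 (cv2) and the standard library are available. Lean on these libraries where they do the work, as an engineer would, in place of code of your own. Each camera call takes 0.05 s, during which the arm holds its last target. There are 200 camera calls.

## Working session

There is one attempt and no reset: what is moved stays moved. The work goes in short steps, each a Python script; the robot and the scene stay as the last script left them, time stands still between calls to the robot, and variables do not carry over. Pictures are saved under pics/ and viewed, at most 10 in all, crops included, and the job is handed in when it is done.

```bash
mkdir -p pics
cat > h.py <<'E'
from cell import *
import numpy as np, cv2
from scipy.spatial.transform import Rotation as R
def save(f,n): cv2.imwrite(f'pics/{n}.png',f['img'][:,:,::-1])
def ray(f,uv,T=None):
    T=np.array(f['cam_to_world']) if T is None else T
    d=np.array([(uv[0]-f['cx'])/f['fx'],(uv[1]-f['cy'])/f['fy'],1.])
    return T[:3,3],T[:3,:3]@d
def onz(f,uv,z,T=None):
    o,d=ray(f,uv,T); return o+d*(z-o[2])/d[2]
def proj(f,p,T=None):
    T=np.array(f['cam_to_world']) if T is None else T
    c=T[:3,:3].T@(np.array(p)-T[:3,3]); return np.array([f['fx']*c[0]/c[2]+f['cx'],f['fy']*c[1]/c[2]+f['cy']])
E
python3 - <<'E'
from h import *
fs={}
for c in('top','side'):
    f=grab_frame(c);fs[c]=f;save(f,c+'0')
    print(c,np.round(f['cam_to_world'],3).tolist(),f['fx'])
    for n in('wide_blade','narrow_blade','rack','holder','slot_mouth','pointer'):
        print(n,[(np.round(d['centre']).tolist(),round(d['score'],2)) for d in (tip_of(c,n))[:4]],[(np.round(d['centre']).tolist(),round(d['score'],2)) for d in spot_in(c,n)[:4]])
s=get_state();print(s)
cv2.imwrite('pics/both.png',cv2.resize(np.hstack([fs['top']['img'],fs['side']['img']])[:,:,::-1],(800,300)))
E
```

```text
top [[0.02, -0.989, 0.146, 0.369], [-1.0, -0.02, 0.003, -0.069], [-0.001, -0.146, -0.989, 1.246], [0.0, 0.0, 0.0, 1.0]] 431.9441836358629
wide_blade [([261.0, 211.0], 0.65), ([300.0, 203.0], 0.42)] [([260.0, 209.0], 0.51), ([303.0, 198.0], 0.44), ([250.0, 154.0], 0.4)]
narrow_blade [([334.0, 200.0], 0.66)] [([334.0, 199.0], 0.42)]
rack [([314.0, 204.0], 0.68)] [([318.0, 206.0], 0.89)]
holder [] [([211.0, 203.0], 0.61)]
slot_mouth [([202.0, 199.0], 0.83)] [([205.0, 203.0], 0.65)]
pointer [] [([320.0, 202.0], 0.7)]
side [[0.048, -0.796, 0.604, -0.006], [-0.999, -0.038, 0.03, -0.117], [-0.001, -0.605, -0.796, 0.79], [0.0, 0.0, 0.0, 1.0]] 383.68564784160486
wide_blade [([246.0, 226.0], 0.59), ([298.0, 215.0], 0.58), ([240.0, 182.0], 0.41)] [([249.0, 210.0], 0.89), ([299.0, 201.0], 0.7)]
narrow_blade [([335.0, 223.0], 0.63)] [([338.0, 205.0], 0.83)]
rack [([315.0, 220.0], 0.66), ([395.0, 282.0], 0.47)] [([319.0, 218.0], 0.68)]
holder [([191.0, 222.0], 0.57), ([298.0, 213.0], 0.29)] [([189.0, 214.0], 0.58)]
slot_mouth [([188.0, 201.0], 0.57)] [([188.0, 216.0], 0.63)]
pointer [] [([319.0, 218.0], 0.16)]
{'clock': 1.3, 'q': array([ 1.07782162e+00,  3.26198700e-01, -1.92564391e-01,  1.05193203e+00,
       -2.27097656e-05,  1.43658863e+00]), 'joint_velocities': array([ 7.45840643e-04,  5.09562787e-04, -1.18589122e-03,  4.95154041e-05,
        1.04943224e-03,  3.44710938e-05]), 'tau': array([ 3.44250439e-04, -4.43340540e+01,  2.62751573e+01,  1.17821401e-03,
       -2.79321712e-04,  9.32059464e-06]), 'position': array([0.19314641, 0.5150389 , 0.23129509]), 'eef_rot': array([5.60522989e-01, 3.09113029e+00, 1.40213443e-04]), 'contact_force': array([-0.09630309,  0.26396398,  0.68224829]), 'wrist_torque': array([ 0.0015753 , -0.03190407,  0.00349219]), 'grasp_force': 0.0, 'finger_gap': 0.9982071036522068}
```

View pics/top0.png

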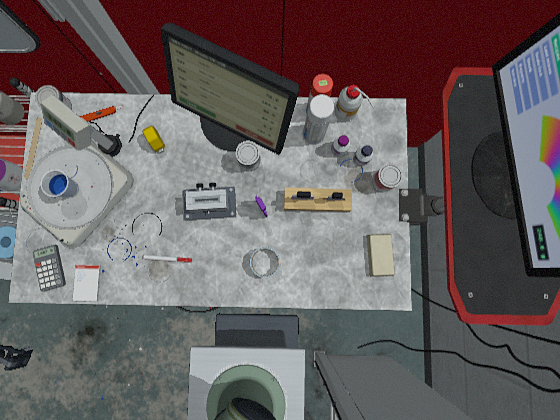

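View pics/side0.png

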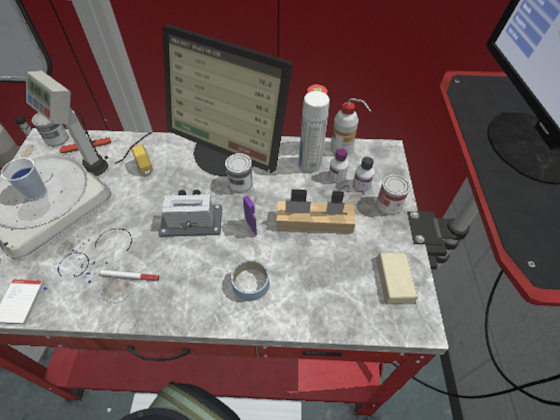

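Top view: the rack is around (318,199) with two black grips. The wide one is on the left at (305,195) and the narrow one on the right at (335,196). The setting block is at (208,201), and the purple decoy is at (261,206) between block and rack. Next I'll get coarse positions, then look closer with the wrist camera.

Run:
```python
from h import *
f=grab_frame('top'); 
def yawpos(m,z):
    pts=np.argwhere(m)[:,::-1]; r=cv2.minAreaRect(pts.astype(np.float32)); b=cv2.boxPoints(r)
    w=np.array([onz(f,p,z) for p in b]); e=w[1]-w[0]; e2=w[2]-w[1]; e=e if np.linalg.norm(e)>np.linalg.norm(e2) else e2
    return np.round(w.mean(0),3), round(np.degrees(np.arctan2(-e[0],e[1]))%180,1), np.round([np.linalg.norm(w[1]-w[0]),np.linalg.norm(w[2]-w[1])],3)
for n,z in(('rack',.04),('holder',.04),('wide_blade',.117),('narrow_blade',.117)):
    for d in silhouettes('top',n)[:3]: print(n,round(d['score'],2),np.round(d['centre']),yawpos(d['mask'],z))
print('mouth',[onz(f,d['centre'],.075).round(3) for d in tip_of('top','slot_mouth')])
for nm,uv,z in(('tin',(248,155),.08),('mon',(295,120),.2),('monbottom',(283,150),.12),('purple',(261,206),.05)): print(nm,onz(f,uv,z).round(3))
w=grab_frame('wrist');print(np.round(w['T_tool_cam'],3).tolist(),w['fx'])
```

```text
rack 0.63 [319. 204.] (array([ 0.562, -0.189,  0.04 ]), np.float64(179.2), array([0.065, 0.191]))
holder 0.65 [211. 202.] (array([0.553, 0.119, 0.04 ]), np.float64(4.2), array([0.149, 0.104]))
wide_blade 0.73 [303. 196.] (array([ 0.56 , -0.141,  0.117]), np.float64(1.1), array([0.019, 0.056]))
wide_blade 0.64 [261. 209.] (array([ 0.531, -0.034,  0.117]), np.float64(117.6), array([0.015, 0.06 ]))
narrow_blade 0.44 [335. 200.] (array([ 0.559, -0.226,  0.117]), np.float64(1.1), array([0.04 , 0.019]))
narrow_blade 0.35 [205. 204.] (array([0.541, 0.105, 0.117]), np.float64(3.3), array([0.139, 0.098]))
mouth [array([0.55 , 0.131, 0.075]), array([ 0.383, -0.04 ,  0.075])]
tin [0.678 0.009 0.08 ]
mon [ 0.739 -0.115  0.2  ]
monbottom [ 0.683 -0.087  0.12 ]
purple [ 0.54 -0.03  0.05]
[[0.001, -0.948, -0.317, 0.082], [1.0, 0.0, 0.001, -0.001], [-0.001, -0.317, 0.948, -0.142], [0.0, 0.0, 0.0, 1.0]] 322.4683325251076
```

```bash
cat >> h.py <<'E'
B=np.array([[0,1,0],[1,0,0],[0,0,-1.]])
def down(yaw): return (R.from_euler('z',yaw)*R.from_matrix(B)).as_rotvec()
def wT(f,s):
    T=np.eye(4);T[:3,:3]=R.from_rotvec(s['eef_rot']).as_matrix();T[:3,3]=s['position'];return T@np.array(f['T_tool_cam'])
def shot(name):
    s=get_state();f=grab_frame('wrist');T=wT(f,s);save(f,name);f['cam_to_world']=T;np.save(f'pics/{name}.npy',np.array([f,],dtype=object),allow_pickle=True);return f
E
python3 - <<'E'
from h import *
for p in([.55,.13,.3],[.56,-.14,.3]):
    for y in(0,np.pi):
        q=ik(p,down(y));print(p,y,None if q is None else np.round(q,2))
p=[.55,.105,.25]
q=[ (ik(p,down(y))) for y in (0,np.pi)]
y=0 if q[0] is not None and (q[1] is None or abs(q[0][5])<abs(q[1][5])) else np.pi
print(y)
movep(p,down(y)); f=shot('w_holder')
print([(np.round(d['centre']),round(d['score'],2),onz(f,d['centre'],.075).round(4)) for d in tip_of('wrist','slot_mouth')])
print(get_state()['clock'])
E
```

```text
[0.55, 0.13, 0.3] 0 [ 0.1   0.32 -0.02  1.23  0.    1.67]
[0.55, 0.13, 0.3] 3.141592653589793 [ 0.1   0.32 -0.02  1.23  0.   -1.47]
[0.56, -0.14, 0.3] 0 [-0.37  0.34  0.01  1.24  0.    1.2 ]
[0.56, -0.14, 0.3] 3.141592653589793 [-0.37  0.34  0.01  1.24  0.   -1.94]
3.141592653589793
[(array([278., 204.]), 0.72, array([0.5521, 0.1192, 0.075 ]))]
4.25
```

View pics/w_holder.png

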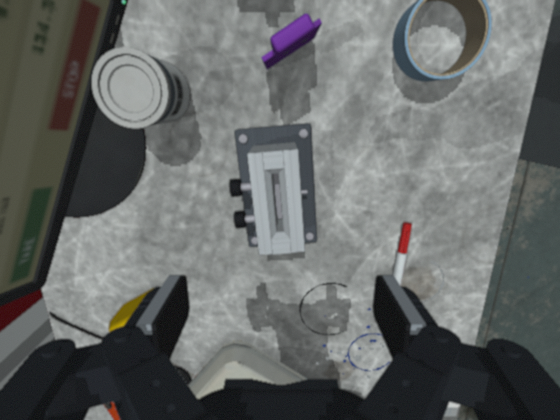

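The setting block is centred near (277,200), the slot centre is at (278,202) and the pin is on the right at (305,191). The purple decoy is at (292,38). Now the same view over the rack.

Run:
```python
from h import *
movep([.56,-.19,.27],down(np.pi)); f=shot('w_rack')
for n in('wide_blade','narrow_blade','rack'):
    for d in silhouettes('wrist',n)[:2]:
        pts=np.argwhere(d['mask'])[:,::-1].astype(np.float32); print(n,round(d['score'],2),np.round(cv2.boxPoints(cv2.minAreaRect(pts))).tolist())
h=np.load('pics/w_holder.npy',allow_pickle=True)[0]
cv2.imwrite('pics/crops.png',np.hstack([cv2.resize(h['img'][110:270,210:340,::-1],(400,492),interpolation=cv2.INTER_CUBIC),cv2.resize(f['img'][100:310,200:370,::-1],(398,492),interpolation=cv2.INTER_CUBIC)]))
```

```text
wide_blade 0.92 [[275.0, 271.0], [316.0, 271.0], [316.0, 336.0], [275.0, 336.0]]
wide_blade 0.89 [[266.0, 189.0], [280.0, 189.0], [280.0, 252.0], [266.0, 252.0]]
narrow_blade 0.88 [[265.0, 161.0], [267.0, 119.0], [282.0, 119.0], [280.0, 161.0]]
rack 0.76 [[247.0, 90.0], [302.0, 90.0], [302.0, 250.0], [247.0, 250.0]]
```

View pics/w_rack.png

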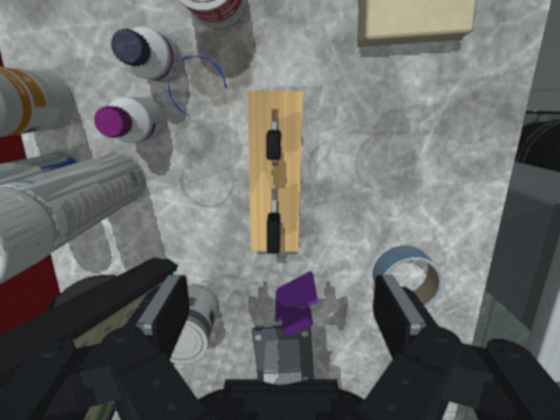

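View pics/crops.png

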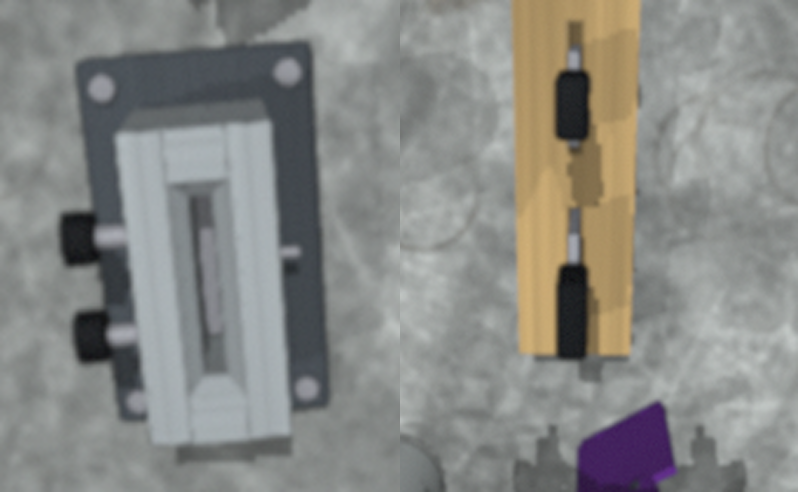

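Run:
```python
from h import *
h=np.load('pics/w_holder.npy',allow_pickle=True)[0]; f=np.load('pics/w_rack.npy',allow_pickle=True)[0]
H=lambda x,y,z: onz(h,(210+x/3.077-.3,110+y/3.075-.3),z)
K=lambda x,y,z: onz(f,(200+(x-400)/2.341-.3,100+y/2.343-.3),z)
a,b,c,d=[H(*p,.075) for p in((118,131),(270,121),(291,435),(152,444))]
print('block',np.round([a,b,c,d],4)[:,:2].tolist(),((a+b+c+d)/4).round(4),'yaw',np.degrees([np.arctan2(-(e)[0],e[1]) for e in(d-a,c-b)]).round(2), np.linalg.norm(d-a),np.linalg.norm(b-a))
s=[H(*p,.075) for p in((168,184),(232,181),(251,408),(186,408))]
print('funnel',np.round(s,4)[:,:2].tolist(),np.mean(s,0).round(4))
p=[H(*p,.031+.002) for p in((280,252),(300,252))];print('pin',np.round(p,4).tolist())
r=[onz(f,u,.04) for u in((249,91),(303,91),(298,251.5),(251,251.5))]
print('rack',np.round(r,4)[:,:2].tolist(),np.mean(r,0).round(4),np.degrees([np.arctan2(-(e)[0],e[1]) for e in(r[3]-r[0],r[2]-r[1])]).round(2))
g=[K(*q,.117) for q in((558,357),(587,357))];n=[K(*q,.117) for q in((557,138),(588,138))]
print('grips +y ends',np.round(g,4).tolist(),np.round(n,4).tolist())
```

```text
block [[0.581, 0.0669], [0.5329, 0.0637], [0.5237, 0.1728], [0.5725, 0.1763]] [0.5525 0.1199 0.075 ] yaw [4.47 4.86] 0.10970178660763297 0.04822190129585379
funnel [[0.5655, 0.0839], [0.5448, 0.0829], [0.5378, 0.1625], [0.5604, 0.1625]] [0.5521 0.1229 0.075 ]
pin [[0.5262, 0.1175, 0.033], [0.5187, 0.1175, 0.033]]
rack [[0.5938, -0.2852], [0.5355, -0.2853], [0.5373, -0.0949], [0.5969, -0.0948]] [ 0.5659 -0.1901  0.04  ] [-0.94 -0.55]
grips +y ends [[0.5729, -0.1308, 0.117], [0.5604, -0.1308, 0.117]] [[0.5722, -0.2246, 0.117], [0.5601, -0.2247, 0.117]]
```

Run:
```python
from h import *
r=down(np.pi-np.radians(.7)); p=np.array([.5667,-.147,.2])
movep(p,r); print(move_l([*p[:2],.085],.1,until_force=8)); grab(60)
s=get_state();print(s['clock'],s['finger_gap'],s['grasp_force'],s['contact_force'],s['position'])
```

```text
False
7.9583 0.15889511803089038 58.84231209754944 [ 0.18955967 -0.00669974  1.29810254] [ 0.56706143 -0.1471517   0.08523533]
```

Run:
```python
from h import *
s=get_state();p=s['position']
move_l([p[0],p[1],.24],.08); s=get_state();print(s['clock'],s['finger_gap'],s['grasp_force'],s['contact_force'],s['position'])
r=down(np.pi+np.radians(4.6))
move_l([.552,.1195,.24],.15,rot=r)
s=get_state();print(s['clock'],s['position'],s['finger_gap'])
t=grab_frame('top');w=shot('w_held')
d=grab_frame('side')
for x,z in(('side',d),('top',t)): print(x,[(np.round(q['centre']),round(q['score'],2)) for q in tip_of(x,'wide_blade')[:3]], proj(z,[.552,.1195,.166]).round(), proj(z,[.552,.1195,.075]).round(1),[np.round(q['centre']) for q in tip_of(x,'slot_mouth')[:2]])
cv2.imwrite('pics/held.png',np.hstack([cv2.resize(w['img'],(400,300)),cv2.resize(d['img'][60:270,90:370],(400,300))])[:,:,::-1])
```

```text
10.05 0.1543638857003464 58.69826674461365 [ 0.60016062  0.76022283 -0.78285991] [ 0.56682946 -0.14705931  0.23954754]
11.9833 [0.55209695 0.11883756 0.23995894] 0.1557876327106713
side [(array([179., 177.]), 0.9), (array([250., 228.]), 0.76)] [179. 177.] [187.  203.3] [array([186., 203.])]
top [(array([261., 208.]), 0.55)] [201. 194.] [206.4 199.2] [array([204., 200.])]
```

View pics/held.png

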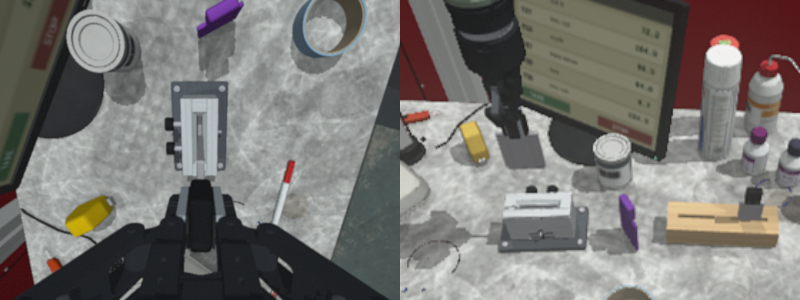

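The wrist half shows the blade held upright, in line with the slot. In the side view the foot sits at full-frame (179,177), exactly where I predicted. Inserting now, with a force guard.

Run:
```python
from h import *
x,y=.5522,.1195
move_l([x,y,.165],.08)
s=get_state();f0=s['contact_force'];print(s['position'])
hit=move_l([x,y,.116],.03,until_force=5)
s=get_state();print(hit,s['clock'],s['position'],s['contact_force']-f0,s['wrist_torque'],s['finger_gap'])
f=shot('w_in')
cv2.imwrite('pics/in.png',f['img'][100:400,100:460,::-1])
```

```text
[0.55264812 0.11956215 0.16555197]
False 15.2083 [0.55232154 0.11950453 0.11617644] [-0.5772132  -0.23421867  0.72279009] [0.02079707 0.01126681 0.0897168 ] 0.15414030728525774
```

View pics/in.png

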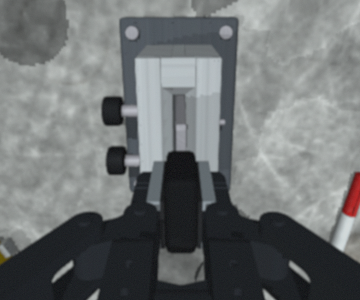

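The crop shows the blade centred in the slot. The apparent gap at (180,108) matches the parallax I'd expect from the blade shoulder standing 41 mm above the block. No contact yet, so I'll press in small steps and watch the force.

Run:
```python
from h import *
x,y=.5522,.1195
sleep(.3);b=np.mean([get_state()['contact_force'][2] for _ in range(3)])
for z in np.arange(.113,.0965,-.001):
    move_l([x,y,z],.008);sleep(.1);s=get_state();F=s['contact_force'][2]-b
    print(round(z,4),s['position'].round(4),round(F,2),s['finger_gap'].round(3),s['clock'])
    if F>9.3: break
f=grab_frame('side')
print([(np.round(q['centre'],1),round(q['score'],2)) for q in tip_of('side','pointer')])
cv2.imwrite('pics/press.png',cv2.resize(f['img'][180:250,140:235,::-1],(760,560),interpolation=cv2.INTER_CUBIC))
```

```text
Traceback (most recent call last):
AttributeError: 'float' object has no attribute 'round'
```

Run:
```python
from h import *
x,y=.5522,.1195
sleep(.2);b=np.mean([get_state()['contact_force'][2] for _ in range(3)]);print(b)
for z in np.arange(.112,.0965,-.001):
    move_l([x,y,z],.008);sleep(.1);s=get_state();F=s['contact_force'][2]-b
    print(round(z,4),s['position'].round(4),round(F,2),round(s['finger_gap'],3),s['clock'])
    if F>9.3: break
f=grab_frame('side')
print([(np.round(q['centre'],1),round(q['score'],2)) for q in tip_of('side','pointer')])
cv2.imwrite('pics/press.png',cv2.resize(f['img'][180:250,140:235,::-1],(760,560),interpolation=cv2.INTER_CUBIC))
```

```text
-0.7682984962979025
0.112 [0.5522 0.1195 0.112 ] -0.26 0.154 16.7583
0.111 [0.5522 0.1195 0.111 ] 0.76 0.152 17.1333
0.11 [0.5524 0.1195 0.1102] 0.91 0.153 17.5083
0.109 [0.5524 0.1195 0.1091] 3.21 0.152 17.8833
0.108 [0.5524 0.1195 0.1081] 2.98 0.152 18.2583
0.107 [0.5524 0.1195 0.1071] 4.12 0.154 18.6333
0.106 [0.5524 0.1195 0.1061] 5.47 0.157 19.0083
0.105 [0.5524 0.1195 0.1051] 6.74 0.151 19.3833
0.104 [0.5524 0.1195 0.1042] 6.33 0.153 19.7583
0.103 [0.5524 0.1195 0.1033] 6.83 0.152 20.1333
0.102 [0.5524 0.1195 0.1024] 7.27 0.157 20.5083
0.101 [0.5524 0.1195 0.1015] 9.63 0.154 20.8833
[(array([251.1, 282. ]), 0.31)]
```

View pics/press.png

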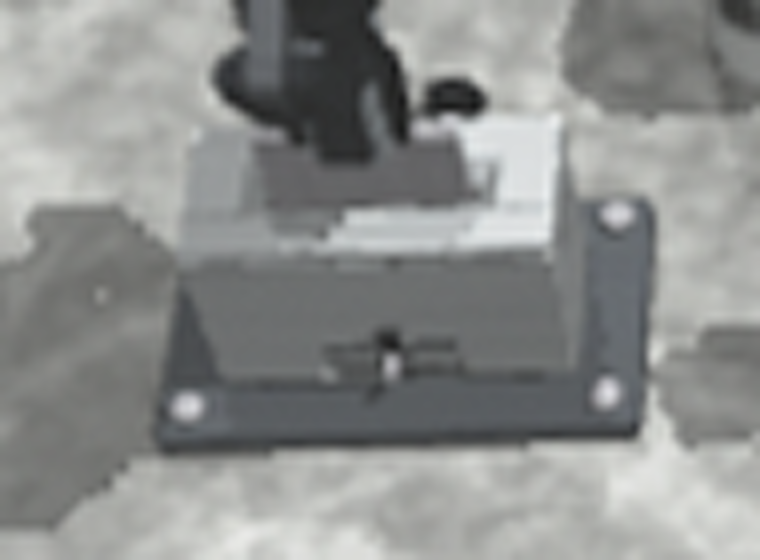

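The pointer at (390,365) lies level with the two limit lines, about rows 345 and 372. I'll check the steady force, trim it if needed and hand in.

Run:
```python
from h import *
def m():
    v=[]
    for _ in range(15): sleep(.04);s=get_state();v.append(s['contact_force'])
    return np.mean(v,0),s
F,s=m();fz=F[2]+.77;print(F,fz,s['position'])
if fz<9: move_l([.5522,.1195,.1003],.006);sleep(.3);F,s=m();print(F,F[2]+.77,s['position'])
print(s['clock'],s['grasp_force'],s['wrist_torque'])
if 7.5<F[2]+.77<11.5: sign_off();print('signed')
```

```text
[-0.47497536 -0.10594733  8.15653782] 8.926537816317849 [0.55242923 0.1195157  0.10152419]
[-0.60964948 -0.09351421  8.14159327] 8.91159326781245 [0.55242884 0.1195195  0.10090108]
22.8 60.09711563587189 [0.01286873 0.18148784 0.00760822]
the job is handed in; nothing more can be done
signed
```

I handed the job in with the wide blade gripped upright in the setting block's slot and pressing on the stop at about 9 N. By force and tool height the stop is about 8–9 mm down. The pointer looked between the limit lines in the last picture, taken just before a final 0.6 mm press. No verdict came back.

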